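# Clamp the socket base and plug in the relay modules

## Robot

A 7-joint arm with a two-finger parallel gripper is mounted at the origin on the work surface. World frame = base frame: x ahead of the robot, y to its left, z up, the work surface at z = 0. Lengths are in m, angles in rad, forces in N, time in s.
With the tool pointing down it reaches from about 0.4 to 0.9 m from the base axis. Payload 5.6 kg.
Tool frame: the origin (TCP) lies midway between the tips of the shut fingers; the grasp point (between the pads) lies 19 mm behind it; z points along the fingers, y is the line along which they close (so a half turn about z gives the same grasp; the last joint's range is limited). The gripper opens to 92 mm and grips with 3 to 60 N. Pads are 20 mm wide; open, the fingers measure 128 mm over their backs; the gripper's body (75 mm by 189 mm) begins 69 mm behind the grasp point.
Start: joints at [-0.043, 0.468, -0.012, 1.603, 0.006, 1.071, -0.056], TCP at [0.65, -0, 0.215] pointing down, gripper open.
Joint ranges: [-2.53, 2.53], [-0.31, 2.02], [-1.57, 1.55], [0.28, 2.44], [-1.29, 4.43], [0.15, 1.84], [-2.92, 2.92]. Speed limits (rad/s): [2.57, 2.57, 3.14, 3.14, 3.14, 3.14, 3.14].

## Interface

Orientations are given as a rotation vector (axis times angle).
In Python, from workcell import arm gives the robot as it stands. Calls block until the motion is done:
- arm.goto(position, orientation): joint-space move of the TCP to a pose.
- arm.line_to(position, rotation=None, max_speed=0.15, max_force=None): straight line of the TCP; rotation=None keeps the orientation; max_speed is the mean speed in m/s. With max_force (N) it stops when the force on the tool has changed by that much, and returns True; else False.
- arm.move_j(angles): joint-space move.
- arm.grip(opening, squeeze=None): opening from 0.0 (shut) to 1.0 (fully open); squeeze is the grip in N (None keeps the last); returns when the fingers have stopped.
- arm.sleep(seconds).
- arm.ik(position, orientation): joint angles nearest the present ones, or None.
- arm.get_image(name): name is "scene" or "side" or "wrist"; returns a dict with "frame" (480x640x3 uint8, blue, green, red), "depth" (480x640 float32, m along the optical axis (not along the pixel's ray), 0 where there is no reading), "fov_y" (degrees; the focal length in pixels is half the picture's height over the tangent of half this angle, whatever the lens; pixels are square), "cx", "cy" (the principal point, pixels), "world_from_camera" (4x4, takes a point from camera to world coordinates). Camera axes: x right, y down, z forward; pixel columns grow to the right and rows downward; lengths in m; the calibration is good to about 2 mm. A picture is of the moment at which its call begins.
A pose or a line that the arm cannot do raises arm.Unreachable and nothing moves.
- arm.sign_off(): hands the job in; it is judged then, once.
Trained networks look in a picture, given as the dict that the camera call returned (one of the last four; its "shot" number tells which), for a name from the list of things; names that differ only in an ending like _2 or _b are one class to them, and where a whole thing is asked for, a point or a joint stands for the part that bears it (a point fixed in the world has none). Each returns a list of dicts, best first, with "p" (0 to 1); they miss things now and then, are a little off and sometimes report something else, mostly with a low value. They report only what shows in the picture. A call takes as long as a camera call. They do not tell look-alikes from the thing itself.
- arm.look_for(picture, query): "position" ([x, y, z] in m, in world coordinates, good to about 4 mm: the middle of the surface that is visible of it).
- arm.outline_of(picture, query): "mask" (480x640 bool, what is visible of it).
Readings, each from a call of its own:
- arm.current_t(): time.
- arm.current_q(): joint angles.
- arm.current_joint_vel(): joint speeds.
- arm.current_joint_efforts(): joint torques, N m.
- arm.current_position(): TCP position.
- arm.current_eef_rot(): TCP orientation.
- arm.current_contact_force(): force on the tool from outside, world axes, zero at the start.
- arm.current_wrist_torque(): the same for the moment, N m.
- arm.current_opening(): opening from 0.0 (shut) to 1.0 (fully open).
- arm.current_finger_force(): force on a finger pad.
Only numpy, scipy, OpenCV 4.12 (cv2) and the standard library are available. Lean on these libraries where they do the work, as an engineer would, in place of code of your own. Each camera call takes 0.05 s, during which the arm holds its last target. There are 200 camera calls.

## Task

Set up the relay test fixture: crank the vise shut until its jaw grips the white socket base tightly and squarely against the fixed jaw. Only then pull the grey blanking plugs out of the base and put them in the steel tray, take every relay module out of the bins and plug each into a socket of the clamped base (any socket, either way round), fully home, leaving the base clamped. Leave the multimeter, heat sink, screwdriver and flask alone.

Things in the scene. Friction and masses are not known exactly. Their poses are not given: they have to be found in the camera images.
- base: Socket base: loose white plastic block 204 (x) x 74 (y) x 45 mm, 0.9 kg, on the vise bed between the jaws. Origin: centre of its underside; z up. In its top four equal rectangular socket holes in a row along x, 48 mm apart; each 27 mm along x by 37 mm along y and 27 mm deep, with a 2 mm chamfer.
- vise_bed (a point): Centre of the top of the vise's flat bed, 20 mm above the table. Its x runs along the jaws (140 mm long, tops 56 to 59 mm above the table, below the base's top at 65 mm), its y points to the fixed jaw, whose flat face is 49 mm away. The vise is bolted down; position and yaw vary. The base's x is within 2 degrees of this x at the start.
- jaw (a joint): Travel of the moving jaw in m: 0 fully open, growing as the jaw moves towards the fixed jaw (+y of vise_bed). The opening between the jaws is 98 mm minus this, so the base (74 mm) is gripped from both sides at about 0.024. Driven by the crank: 3 mm per rad.
- crank (a joint): Angle of the vise crank, 0 to 10 rad; grows turning clockwise seen from above, which closes the jaw, 3 mm per rad. At 0 the arm points to -y of vise_bed. Starts at 0 to 1.5, so it needs 6.5 to 8 rad, over a full turn. Friction is about 2 N at the knob; it stays where left and gets stiff when the base is squeezed: 8 to 15 N along the circle at the knob makes it tight.
- crank_axis (a point): Point on the crank's vertical axis, on the gearbox of the vise, 90 mm above the table.
- knob_mid (a point): Middle of the crank's black upright knob: a cylinder 22 mm in diameter and 46 mm tall which spins freely on its own axis, 60 mm from crank_axis. This point is 113 mm above the table, 23 mm under the knob's top; the crank's arm, 8 mm thick, is 22 mm below it. Nothing stands above the knob.
- rack: Bin rack: a plywood board 176 x 206 x 6 mm, fixed to the table, with four open grey bins on it, each 56 (x) x 64 (y) mm outside, walls 4 mm thick, bin floor 10 mm and rims 50 mm above the table. Origin: centre of the board's underside; bin centres at x = +-41 mm, y = +-55 mm in its frame.
- base_hole0 (a point): Centre of the mouth of socket hole 0 of the base, level with the base's top (65 mm above the table); at x = -72 mm in the base's frame, same axes.
- base_hole1 (a point): Centre of the mouth of socket hole 1 of the base, level with the base's top (65 mm above the table); at x = -24 mm in the base's frame, same axes.
- base_hole2 (a point): Centre of the mouth of socket hole 2 of the base, level with the base's top (65 mm above the table); at x = 24 mm in the base's frame, same axes.
- base_hole3 (a point): Centre of the mouth of socket hole 3 of the base, level with the base's top (65 mm above the table); at x = 72 mm in the base's frame, same axes.
- module0: Relay module, or absent (None). Black plastic, 0.10-0.19 kg, 80 mm tall: body 38 (x) x 46 (y) x 58 mm over a plug foot 24 x 34 x 22 mm, tapered to 18 x 28 in its last 10 mm. Origin: centre of the foot's underside, z up. Starts upright in a bin, yaw within 8 degrees of the rack's. Fits a hole with its x along the base's x, either way round; fully home the body's underside rests on the base, foot 22 mm deep.
- module1: Relay module, or absent (None). Black plastic, 0.10-0.19 kg, 80 mm tall: body 38 (x) x 46 (y) x 58 mm over a plug foot 24 x 34 x 22 mm, tapered to 18 x 28 in its last 10 mm. Origin: centre of the foot's underside, z up. Starts upright in a bin, yaw within 8 degrees of the rack's. Fits a hole with its x along the base's x, either way round; fully home the body's underside rests on the base, foot 22 mm deep.
- module2: Relay module, or absent (None). Black plastic, 0.10-0.19 kg, 80 mm tall: body 38 (x) x 46 (y) x 58 mm over a plug foot 24 x 34 x 22 mm, tapered to 18 x 28 in its last 10 mm. Origin: centre of the foot's underside, z up. Starts upright in a bin, yaw within 8 degrees of the rack's. Fits a hole with its x along the base's x, either way round; fully home the body's underside rests on the base, foot 22 mm deep.
- module3: Relay module, or absent (None). Black plastic, 0.10-0.19 kg, 80 mm tall: body 38 (x) x 46 (y) x 58 mm over a plug foot 24 x 34 x 22 mm, tapered to 18 x 28 in its last 10 mm. Origin: centre of the foot's underside, z up. Starts upright in a bin, yaw within 8 degrees of the rack's. Fits a hole with its x along the base's x, either way round; fully home the body's underside rests on the base, foot 22 mm deep.
- blank0: Blanking plug, or absent (None); if present it starts fully home in hole 0, axes as the base's. Grey plastic, 60 g, 60 mm tall: a foot 24 (x) x 34 (y) x 20 mm, over it a cap 36 x 46 x 6 mm resting on the base's top, over it an upright grip 30 (x) x 14 (y) x 34 mm. Origin: centre of the foot's underside, z up.
- blank1: Blanking plug, or absent (None); if present it starts fully home in hole 1, axes as the base's. Grey plastic, 60 g, 60 mm tall: a foot 24 (x) x 34 (y) x 20 mm, over it a cap 36 x 46 x 6 mm resting on the base's top, over it an upright grip 30 (x) x 14 (y) x 34 mm. Origin: centre of the foot's underside, z up.
- blank2: Blanking plug, or absent (None); if present it starts fully home in hole 2, axes as the base's. Grey plastic, 60 g, 60 mm tall: a foot 24 (x) x 34 (y) x 20 mm, over it a cap 36 x 46 x 6 mm resting on the base's top, over it an upright grip 30 (x) x 14 (y) x 34 mm. Origin: centre of the foot's underside, z up.
- blank3: Blanking plug, or absent (None); if present it starts fully home in hole 3, axes as the base's. Grey plastic, 60 g, 60 mm tall: a foot 24 (x) x 34 (y) x 20 mm, over it a cap 36 x 46 x 6 mm resting on the base's top, over it an upright grip 30 (x) x 14 (y) x 34 mm. Origin: centre of the foot's underside, z up.
- tray: Low open steel tray for the blanking plugs, fixed, 190 (x) x 120 (y) x 30 mm outside, walls and floor 4 mm thick. Origin: centre of its underside.
- multimeter: Bystander: orange multimeter 160 x 80 x 34 mm lying on the bench. Leave it alone.
- heatsink: Bystander: finned aluminium heat sink 100 x 80 x 40 mm. Leave it alone.
- screwdriver: Bystander: screwdriver lying on the bench beyond the vise. Leave it alone.
- flask: Bystander: steel flask, 90 mm in diameter, 240 mm tall. Leave it alone.
Not all that is in view belongs to the job. Leave any green or pink look-alike of the blank1 alone.

How it is judged:
By the outcome, as a careful person would: the job done as asked, in the order asked, and still so for the second after the job is handed in, with the robot touching nothing.
Of module0, module1, module2, module3 only 3 to 4 are there at a start; the rules pass over those that are not, and their reading is None.
Of blank0, blank1, blank2, blank3 only 1 to 2 are there at a start; the rules pass over those that are not, and their reading is None.
At some moment in a run one of module0, module1, module2, module3 may be knocked a few centimetres aside while the robot is not near it.
Once in a run the grip may slacken for a moment while it holds something.
It also fails if it takes over 210 s, if anything falls off the work surface, if the arm or the gripper's body presses on something with over 40 N, if the wrist force passes 120 N, or if a joint passes its speed limit or range.

## Working session

There is one attempt and no reset: what is moved stays moved. The work goes in short steps, each a Python script; the robot and the scene stay as the last script left them, time stands still between calls to the robot, and variables do not carry over. Pictures are saved under pics/ and viewed, at most 14 in all, crops included, and the job is handed in when it is done.

```bash
ls; mkdir -p pics; cat > h.py <<'E'
import numpy as np, cv2
from workcell import arm
from scipy.spatial.transform import Rotation as R
def shot(n,save=None):
    d=arm.get_image(n)
    if save: cv2.imwrite('pics/'+save,d['frame'])
    return d
def cloud(d):
    f=240/np.tan(np.radians(d['fov_y'])/2); z=d['depth']
    v,u=np.mgrid[:480,:640]
    P=np.stack([(u-d['cx'])/f*z,(v-d['cy'])/f*z,z],-1)
    T=d['world_from_camera']; W=P@T[:3,:3].T+T[:3,3]; W[z<=0]=np.nan
    return W
def down(yaw):  # tool pointing down, tool y axis = world direction yaw+90deg rotated
    return (R.from_euler('z',yaw)*R.from_euler('x',np.pi)).as_rotvec()
E
python3 - <<'E'
from h import *
a=shot('scene','scene.png'); b=shot('side','side.png')
print(a['world_from_camera'].round(3),b['world_from_camera'].round(3))
print(R.from_rotvec(arm.current_eef_rot()).as_matrix().round(2), arm.current_t())
for q in ['base','knob_mid','crank_axis','vise_bed','rack','tray','module0','blank0','jaw']:
  for n,d in (('sc',a),('si',b)):
    try: print(q,n,[(np.round(r['position'],3).tolist(),round(r['p'],2)) for r in arm.look_for(d,q)][:6])
    except Exception as e: print(q,n,e)
E
```

```text
pics
[[ 0.886  0.248 -0.393  1.197]
 [ 0.464 -0.491  0.737 -1.282]
 [-0.011 -0.835 -0.55   0.959]
 [ 0.     0.     0.     1.   ]] [[-0.985 -0.086  0.147  0.407]
 [-0.17   0.526 -0.833  0.844]
 [-0.006 -0.846 -0.533  0.687]
 [ 0.     0.     0.     1.   ]]
[[ 0.  1. -0.]
 [ 1. -0. -0.]
 [-0. -0. -1.]] 0.1
base sc [([0.558, -0.047, 0.06], 0.79)]
base si [([0.552, 0.005, 0.064], 0.85)]
knob_mid sc [([0.556, -0.216, 0.095], 0.84)]
knob_mid si [([0.553, -0.205, 0.095], 0.69)]
crank_axis sc [([0.512, -0.029, 0.081], 0.72), ([0.571, -0.089, 0.056], 0.6), ([0.553, -0.22, 0.095], 0.58), ([0.495, -0.385, 0.003], 0.57)]
crank_axis si [([0.551, -0.206, 0.094], 0.56), ([0.563, -0.081, 0.059], 0.41)]
vise_bed sc [([0.565, -0.16, 0.029], 0.57)]
vise_bed si [([0.539, 0.038, 0.045], 0.83)]
rack sc [([0.549, 0.227, 0.022], 0.57)]
rack si [([0.529, 0.316, 0.006], 0.94)]
tray sc [([0.496, -0.389, 0.004], 0.55)]
tray si [([0.486, -0.404, 0.009], 0.93), ([0.55, 0.004, 0.064], 0.53)]
module0 sc [([0.494, 0.316, 0.075], 0.52), ([0.494, 0.202, 0.073], 0.47), ([0.556, 0.31, 0.077], 0.43)]
module0 si [([0.563, 0.35, 0.084], 0.66), ([0.553, 0.006, 0.065], 0.66), ([0.482, 0.35, 0.087], 0.59), ([0.488, 0.246, 0.088], 0.57)]
blank0 sc [([0.352, -0.02, 0.027], 0.76), ([0.512, -0.029, 0.08], 0.7), ([0.382, 0.119, 0.031], 0.65), ([0.461, -0.038, 0.08], 0.5)]
blank0 si [([0.351, -0.003, 0.021], 0.9), ([0.378, 0.133, 0.029], 0.9), ([0.456, -0.019, 0.081], 0.65), ([0.508, -0.015, 0.08], 0.61)]
jaw sc [([0.571, -0.086, 0.053], 0.77)]
jaw si [([0.562, -0.078, 0.057], 0.72)]
```

View pics/scene.png

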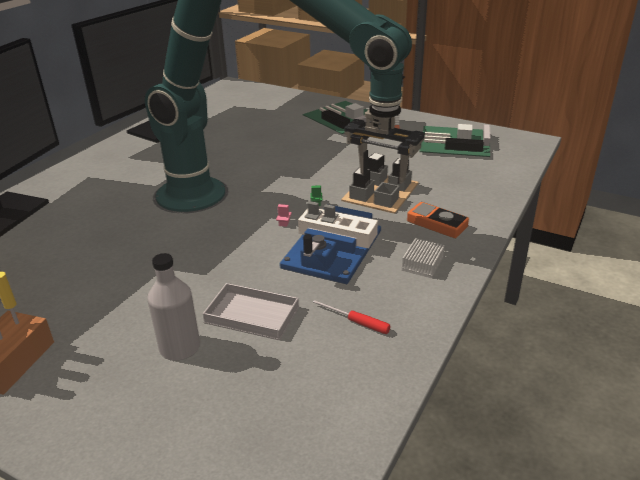

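View pics/side.png

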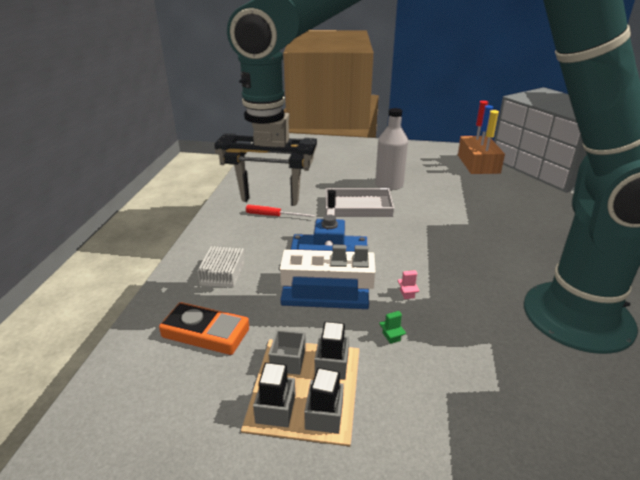

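The two grey plugs are in the base (side px 339,256 and 361,256). The green (393,325) and pink (408,284) look-alikes stand on the table. There are three modules in the rack; the bin at (288,350) is empty. Next I'll look from above.

```bash
python3 - <<'E'
from h import *
rot=arm.current_eef_rot()
arm.goto([0.56,-0.1,0.42],rot)
d=shot('wrist','w1.png'); W=cloud(d); np.save('w1.npy',W)
print(d['world_from_camera'].round(3),d['fov_y'])
for q in ['base','knob_mid','crank_axis','jaw','base_hole0','blank0']:
    print(q,[(np.round(r['position'],3).tolist(),round(r['p'],2)) for r in arm.look_for(d,q)][:6])
g=d['frame'].astype(float).max(2)
# base top: height .065
m=(abs(W[...,2]-.065)<.004)&(d['frame'].min(2)>120)
n,l,s,c=cv2.connectedComponentsWithStats(m.astype(np.uint8)); i=1+s[1:,4].argmax()
P=W[l==i][:,:2]; print(len(P),cv2.minAreaRect(P.astype(np.float32)),W[l==i][:,2].mean())
# knob top 136mm
m=(W[...,2]>.128)&(W[...,2]<.145); P=W[m]; print('knob',len(P),np.median(P,0),P.min(0),P.max(0))
E
```

```text
[[ 1.     0.003 -0.002  0.559]
 [ 0.002 -0.97  -0.243 -0.032]
 [-0.002  0.243 -0.97   0.588]
 [ 0.     0.     0.     1.   ]] 61.09719247277871
base [([0.551, -0.015, 0.067], 0.79), ([0.554, -0.192, 0.089], 0.61)]
knob_mid [([0.552, -0.192, 0.096], 0.97)]
crank_axis [([0.547, -0.193, 0.097], 0.88), ([0.774, -0.018, 0.035], 0.67)]
jaw [([0.539, -0.081, 0.059], 0.94)]
base_hole0 [([0.556, -0.013, 0.062], 0.86)]
blank0 [([0.388, 0.119, 0.03], 0.97), ([0.462, -0.027, 0.072], 0.72), ([0.357, -0.011, 0.025], 0.64), ([0.505, -0.022, 0.071], 0.57)]
6573 ((0.5292029976844788, -0.02186470478773117), (0.2047709971666336, 0.07420917600393295), 6.135981559753418) 0.0643327463623314
knob 264 [ 0.55159045 -0.21863278  0.13542371] [ 0.54059978 -0.23046989  0.12821505] [ 0.56233252 -0.20863693  0.13785571]
```

View pics/w1.png

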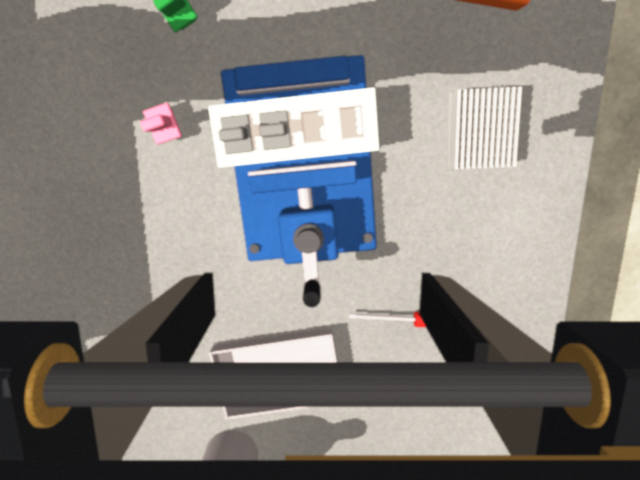

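```bash
python3 - <<'E'
from h import *
W=np.load('w1.npy'); f=cv2.imread('pics/w1.png')
def info(n,u0,u1,v0,v1,z0,z1,br=0):
    P=W[v0:v1,u0:u1].reshape(-1,3); m=(P[:,2]>z0)&(P[:,2]<z1)&(f[v0:v1,u0:u1].min(2).ravel()>=br); P=P[m]
    print(n,len(P),'med',np.median(P,0).round(4),'min',P.min(0).round(4),'max',P.max(0).round(4),cv2.minAreaRect(P[:,:2].astype(np.float32)))
print(W[236:242,304:312].reshape(-1,3).mean(0), W[262,310],W[275,310])
info('hub',290,326,222,256,.097,.2)
info('hubbox',275,340,205,265,.075,.2)
info('jawM',240,362,155,195,.05,.064)
info('jawF',225,365,60,97,.05,.062)
info('arm',300,320,252,282,.08,.11)
info('plugA',220,250,110,160,.09,.12)
info('plugB',255,290,105,150,.09,.12)
info('bed',235,380,175,265,.015,.03)
E
```

```text
[ 0.54660642 -0.15617262  0.09337739] [ 0.54962425 -0.18782187  0.09069541] [ 0.54956274 -0.20580704  0.08940855]
  return _methods._mean(a, axis=axis, dtype=dtype,
  ret = um.true_divide(
Traceback (most recent call last):
ValueError: zero-size array to reduction operation minimum which has no identity
```

```bash
python3 - <<'E'
from h import *
W=np.load('w1.npy'); f=cv2.imread('pics/w1.png')
def info(n,u0,u1,v0,v1,z0,z1):
    P=W[v0:v1,u0:u1].reshape(-1,3); P=P[(P[:,2]>z0)&(P[:,2]<z1)]
    if len(P): print(n,len(P),'med',np.median(P,0).round(4),'mid',((P.min(0)+P.max(0))/2).round(4),'z',P[:,2].max(),cv2.minAreaRect(P[:,:2].astype(np.float32)))
info('hub',290,326,222,252,.0885,.2)
info('hubbox',275,340,205,265,.055,.083)
info('jawM',240,362,155,195,.05,.064)
info('jawF',225,365,60,97,.05,.062)
info('plugA',220,250,110,160,.09,.12)
info('plugB',255,290,105,150,.09,.12)
info('bed',225,380,185,265,.01,.03)
E
```

```text
hub 433 med [ 0.5472 -0.1594  0.0934] mid [ 0.5466 -0.1596  0.0923] z 0.09601916333370397 ((0.5466568470001221, -0.15930595993995667), (0.02760988473892212, 0.02917475812137127), 86.72512817382812)
hubbox 2344 med [ 0.5468 -0.1503  0.0711] mid [ 0.547  -0.1599  0.0691] z 0.08297403780437884 ((0.5465450882911682, -0.16039171814918518), (0.07494250684976578, 0.0704832598567009), 5.4745283126831055)
jawM 2476 med [ 0.5349 -0.0821  0.0556] mid [ 0.5349 -0.0798  0.0572] z 0.06398401555533251 ((0.534959077835083, -0.07978683710098267), (0.14892615377902985, 0.049931712448596954), 0.1220439001917839)
jawF 2915 med [0.5241 0.0415 0.058 ] mid [0.5351 0.0394 0.0559] z 0.061829293471500346 ((0.534947395324707, 0.0403519831597805), (0.15772897005081177, 0.03610983118414879), 1.4124869108200073)
plugA 317 med [ 0.4602 -0.0295  0.1038] mid [ 0.4597 -0.0296  0.0984] z 0.10633491974187198 ((0.4592985510826111, -0.029386885464191437), (0.027773577719926834, 0.013952118344604969), 6.215172290802002)
plugB 326 med [ 0.5064 -0.0249  0.1038] mid [ 0.506  -0.0244  0.0993] z 0.10721730233896187 ((0.5057225823402405, -0.02446143701672554), (0.029795240610837936, 0.01387891173362732), 6.212325572967529)
bed 5964 med [ 0.5513 -0.1402  0.0194] mid [ 0.545  -0.1528  0.0213] z 0.02993680278509192 ((0.5449690222740173, -0.1448751986026764), (0.190311998128891, 0.11241455376148224), 5.642026424407959)
```

```bash
cat >> h.py <<'E'
AX=np.array([.5466,-.1594]); Z=.1025
def knob(th,r=.06,vy=np.radians(5.8)):  # crank angle -> knob xy
    a=-np.pi/2+vy-th
    return np.r_[AX+r*np.array([np.cos(a),np.sin(a)]),Z]
def tang(th,vy=np.radians(5.8)):
    a=-np.pi/2+vy-th
    return np.array([np.sin(a),-np.cos(a)])
E
python3 - <<'E'
from h import *
arm.grip(0.55)
p=np.array([.5516,-.2188,Z]); r=down(0)
print(arm.ik(p,down(0)),arm.ik(p,down(np.pi)))
arm.goto(p+[0,0,.12],r)
print(arm.line_to(p,max_speed=.15,max_force=8))
arm.grip(0.,30)
print('open',arm.current_opening()*92,arm.current_position(),arm.current_contact_force(),arm.current_t())
t=arm.current_t()
for th in np.arange(.2,1.01,.2):
    arm.line_to(knob(th),max_speed=.1); F=arm.current_contact_force()
    print(round(th,2),arm.current_position().round(4) if hasattr(arm.current_position(),'round') else arm.current_position(),'tan',round(float(-F[:2]@tang(th)),1),np.round(F,1),round(arm.current_t(),2))
E
```

```text
[ 0.14207945  0.51127029  0.23335906  1.84515745 -0.15791434  0.80306369
 -1.11417166] [ 0.39912149  0.51224795 -0.1012104   1.82691053  0.0687029   0.80580318
  1.83400803]
False
open 21.721961642453866 [ 0.55181258 -0.21914253  0.10287545] [-1.07749008 -1.07754223  2.03246082] 5.7333
0.2 [ 0.5401 -0.219   0.1028] tan -2.5 [-2.5  0.6  4.6] 5.99
0.4 [ 0.5285 -0.2165  0.1028] tan -2.8 [-2.4  1.6  6. ] 6.26
0.6 [ 0.5175 -0.2116  0.1028] tan -1.7 [-1.3  1.2  5.9] 6.53
0.8 [ 0.5076 -0.2047  0.1028] tan -1.4 [-0.8  1.2  5.7] 6.79
1.0 [ 0.4992 -0.1958  0.1028] tan -2.2 [-1.4  1.8  7.2] 7.06
```

```bash
python3 - <<'E'
from h import *
for i,th in enumerate(np.arange(1.2,7.01,.2)):
    arm.line_to(knob(th),max_speed=.1); F=np.array(arm.current_contact_force())
    rad=-np.array([tang(th)[1],-tang(th)[0]])
    if i%2: print(round(th,2),'tan',round(float(F[:2]@tang(th)),1),'rad',round(float(F[:2]@rad),1),np.round(F,1),np.round(np.array(arm.current_position())-knob(th),4))
d=shot('side','s2.png'); print(arm.current_t(),[(np.round(r['position'],3).tolist(),r['p']) for r in arm.look_for(d,'jaw')])
E
```

```text
1.4 tan 2.6 rad -0.7 [-0.   2.7  6.5] [-0.0001  0.0016  0.0002]
1.8 tan 2.0 rad -1.4 [1.6 1.8 5.4] [0.0005 0.0017 0.0003]
2.2 tan 1.7 rad -0.8 [1.6 1.  5.3] [0.0007 0.0008 0.0003]
2.6 tan 2.5 rad -0.7 [2.4 1.  5.8] [0.0007 0.0004 0.0003]
3.0 tan 1.7 rad -0.1 [1.7 0.3 6.1] [0.0006 0.0002 0.0003]
3.4 tan 1.0 rad 0.2 [1.  0.1 5.8] [0.0006 0.     0.0003]
3.8 tan 1.4 rad 0.1 [ 1.2 -0.7  6.2] [ 0.0006 -0.0001  0.0003]
4.2 tan 1.9 rad 0.4 [ 1.4 -1.3  5. ] [ 0.0006 -0.0003  0.0003]
4.6 tan 2.8 rad 2.0 [ 2.6 -2.3  5.4] [ 0.0005 -0.0005  0.0003]
5.0 tan 1.6 rad 1.9 [ 1.6 -2.   5.9] [ 0.0002 -0.0007  0.0003]
5.4 tan 1.4 rad 2.4 [ 1.2 -2.5  6.4] [-0.0004 -0.001   0.0003]
5.8 tan 2.2 rad 0.3 [-1.7 -1.5  7.8] [-0.0012 -0.001   0.0003]
6.2 tan 1.3 rad 0.3 [-1.2 -0.6  9.5] [-0.0017 -0.0004  0.0002]
6.6 tan 1.7 rad 0.1 [-1.7  0.2  9.3] [-0.0018  0.0005  0.0002]
7.0 tan 2.0 rad -2.1 [-0.5  2.9  9.8] [-0.0015  0.0013  0.0002]
15.1083 [([0.563, -0.064, 0.059], 0.52)]
```

View pics/s2.png

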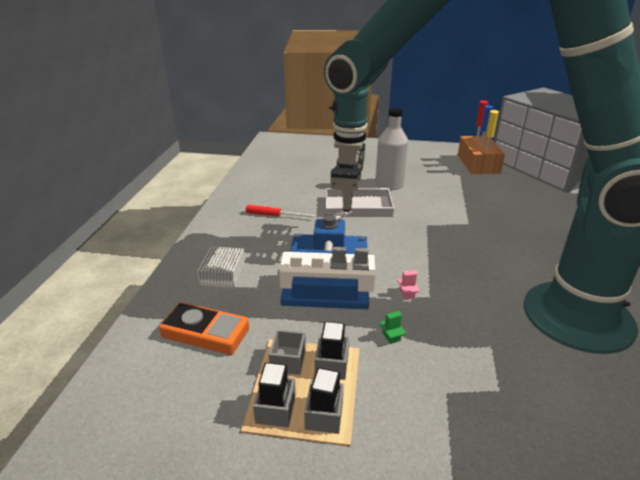

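The image shows the knob held and the crank turning, with the base still loose. I'll tighten in small steps.

```bash
python3 - <<'E'
from h import *
th=7.0; dt=.1
while th<9.2:
    th+=dt; arm.line_to(knob(th),max_speed=.06); F=np.array(arm.current_contact_force())
    t=float(F[:2]@tang(th)); p=np.array(arm.current_position())
    a=p[:2]-AX; print(round(th,2),'tan',round(t,1),np.round(F,1),np.round(p-knob(th),4),'op',round(arm.current_opening()*92,1))
    if abs(t)>4: dt=.04
    if abs(t)>14: break
print(arm.current_t())
E
```

```text
7.1 tan 0.7 [0.5 1.6 8.1] [-0.0009  0.001   0.0002] op 21.5
7.2 tan -0.2 [2.2 1.9 8.7] [-0.0007  0.001   0.0002] op 21.2
7.3 tan -0.5 [1.6 0.6 8.3] [-0.0006  0.0011  0.0002] op 21.8
7.4 tan 0.9 [1.7 2.1 7.4] [-0.0005  0.0011  0.0002] op 21.6
7.5 tan 0.8 [3.  2.3 6.9] [-0.0003  0.0011  0.0002] op 21.3
7.6 tan -0.4 [3.6 0.9 7.7] [-0.0002  0.0011  0.0002] op 21.4
7.7 tan 0.7 [2.8 1.4 7.4] [-0.      0.0009  0.0002] op 21.1
7.8 tan 0.0 [4.6 0.8 6.3] [0.0001 0.0008 0.0002] op 21.6
7.9 tan -0.0 [3.6 0.2 6.5] [0.0002 0.0007 0.0002] op 21.5
8.0 tan 0.4 [4.4 0.2 6.5] [0.0002 0.0005 0.0002] op 21.6
8.1 tan -5.0 [ 3.3 -5.5  5.8] [-0.0001 -0.0019  0.0002] op 21.6
8.14 tan -7.7 [ 2.7 -8.4  5.1] [-0.0003 -0.0032  0.0003] op 21.3
8.18 tan -10.9 [  3.  -11.9   5.9] [-0.0006 -0.0043  0.0002] op 21.4
8.22 tan -12.2 [  1.5 -13.1   5. ] [-0.001  -0.0053  0.0002] op 21.2
8.26 tan -15.9 [ -0.7 -16.4   6.6] [-0.0014 -0.0064  0.0002] op 21.2
18.9083
```

```bash
python3 - <<'E'
from h import *
arm.grip(.6); p=np.array(arm.current_position()); print(p,arm.current_contact_force())
arm.line_to(p+[0,0,.12],max_speed=.25)
arm.goto([0.52,-0.05,0.40],down(np.pi/2))
d=shot('wrist','w3.png'); W=cloud(d)
m=(abs(W[...,2]-.065)<.004)&(d['frame'].min(2)>120)
n,l,s,c=cv2.connectedComponentsWithStats(m.astype(np.uint8)); i=1+s[1:,4].argmax()
P=W[l==i][:,:2]; print(cv2.minAreaRect(P.astype(np.float32)),W[l==i][:,2].mean())
m=(W[...,2]>.128)&(W[...,2]<.145)&(W[...,1]<-.08); P=W[m]; print('knob',len(P),np.median(P,0))
m=(W[...,2]>.095)&(W[...,2]<.115)&(W[...,1]>-.06)&(W[...,1]<.03)&(abs(W[...,0]-.5)<.15)
n,l,s,c=cv2.connectedComponentsWithStats(m.astype(np.uint8))
for i in range(1,n):
    if s[i,4]>60: print('plug',cv2.minAreaRect(W[l==i][:,:2].astype(np.float32)),np.median(W[l==i],0),s[i])
print(arm.current_t())
E
```

```text
[ 0.48845163 -0.14055027  0.10184991] [-0.50072898 -0.46385772 -0.65610659]
((0.5285112261772156, -0.009688284248113632), (0.20459583401679993, 0.07411959022283554), 5.722171783447266) 0.06431223734287628
knob 287 [ 0.48717127 -0.15468517  0.13545198]
plug ((0.5046452283859253, -0.011983104050159454), (0.029677826911211014, 0.014011136256158352), 5.501637935638428) [ 0.50443839 -0.01140695  0.10398118] [292 155  27  15 330]
plug ((0.4569721817970276, -0.016761716455221176), (0.029941897839307785, 0.014036713168025017), 5.736623764038086) [ 0.45724269 -0.01679996  0.10397864] [250 160  28  14 332]
21.4417
```

View pics/w3.png

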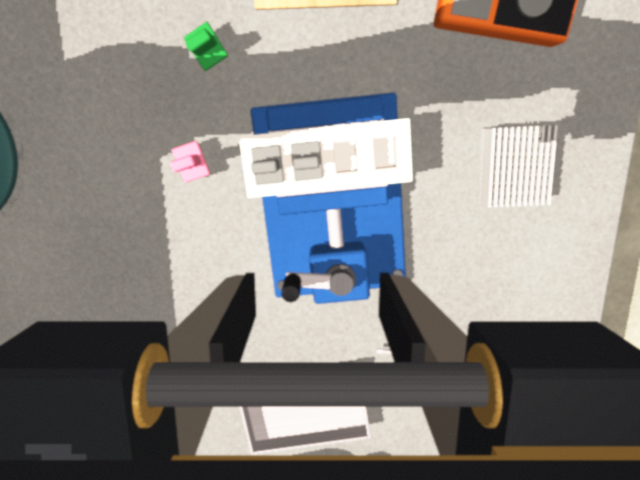

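The base is clamped: it sits at yaw 5.7° with both jaws against it, and the knob is at px (290,288). The knob seems to have sprung back about 7 mm after release, so I'll regrip it and check how tight it is.

```bash
python3 - <<'E'
from h import *
def st(n,th):
    F=np.array(arm.current_contact_force()); p=np.array(arm.current_position()); a=p[:2]-AX
    ang=(-np.pi/2+np.radians(5.8)-np.arctan2(a[1],a[0]))%(2*np.pi)+2*np.pi
    print(n,round(th,3),'act',round(ang,3),'r',round(np.hypot(*a),4),'tan',round(float(F[:2]@tang(ang)),1),np.round(F,1))
    return float(F[:2]@tang(ang)),ang
p=np.array([.4872,-.1547,Z])
arm.goto(p+[0,0,.1],down(0)); arm.line_to(p,max_speed=.15,max_force=8); st('before',0)
arm.grip(0.,35); t,th=st('gripped',0)
while t>-17 and th<8.7:
    th+=.04; arm.line_to(knob(th),max_speed=.06); t,a=st('push',th)
for k in range(12):   # ease off
    th-=.03; arm.line_to(knob(th),max_speed=.06); t,a=st('ease',th)
    if t>-1.5: break
arm.grip(.6); st('open',th)
arm.line_to(np.array(arm.current_position())+[0,0,.12],max_speed=.25)
arm.goto([0.52,-0.05,0.40],down(np.pi/2))
d=shot('wrist'); W=cloud(d)
m=(W[...,2]>.128)&(W[...,2]<.145)&(W[...,1]<-.08); P=W[m]; print('knob',len(P),np.median(P,0),arm.current_t())
E
```

```text
before 0 act 8.033 r 0.0588 tan 0.4 [ 0.1  0.3 -0.9]
gripped 0 act 8.027 r 0.0594 tan -1.2 [-0.3 -1.1  2.1]
push 8.067 act 8.046 r 0.0594 tan -4.1 [ 1.2 -4.3  0.9]
push 8.107 act 8.073 r 0.0594 tan -5.4 [ 0.2 -5.5  1.1]
push 8.147 act 8.097 r 0.0594 tan -8.2 [-0.9 -8.1  0.7]
push 8.187 act 8.119 r 0.0594 tan -11.0 [ -0.1 -11.2   1.8]
push 8.227 act 8.141 r 0.0594 tan -14.9 [ -1.6 -14.9   1.2]
push 8.267 act 8.163 r 0.0594 tan -15.3 [ -2.9 -15.    2.1]
push 8.307 act 8.185 r 0.0594 tan -18.8 [ -4.  -18.3   2.9]
ease 8.277 act 8.164 r 0.0594 tan -17.4 [ -3.6 -17.    2.1]
ease 8.247 act 8.147 r 0.0594 tan -16.3 [ -2.9 -16.    1.2]
ease 8.217 act 8.13 r 0.0594 tan -14.2 [ -1.7 -14.1   1.7]
ease 8.187 act 8.113 r 0.0594 tan -11.8 [ -1.6 -11.7   0.9]
ease 8.157 act 8.096 r 0.0594 tan -10.0 [ -0.1 -10.1   1.4]
ease 8.127 act 8.079 r 0.0594 tan -8.0 [ 0.7 -8.1  2.1]
ease 8.097 act 8.063 r 0.0594 tan -6.2 [ 0.9 -6.4  1.3]
ease 8.067 act 8.047 r 0.0594 tan -6.6 [ 1.  -6.7  2.4]
ease 8.037 act 8.033 r 0.0594 tan -4.1 [ 1.3 -4.2  1.7]
ease 8.007 act 8.017 r 0.0594 tan -1.3 [ 2.9 -1.5  3.3]
open 8.007 act 8.007 r 0.0601 tan 0.3 [ 0.5  0.3 -0.4]
knob 288 [ 0.48721254 -0.1549879   0.13561326] 30.825
```

```bash
python3 - <<'E'
from h import *
a=shot('scene'); W=cloud(a)
for q in ['flask','tray']:
    r=arm.outline_of(a,q)[0]; P=W[r['mask']]; P=P[np.isfinite(P[:,0])]
    print(q,r['p'],np.median(P,0).round(3),P.min(0).round(3),P.max(0).round(3))
    if q=='tray':
        P=P[(P[:,2]>.022)&(P[:,2]<.035)]; print(cv2.minAreaRect(P[:,:2].astype(np.float32)))
    else:
        P=P[P[:,2]<.12]; print(np.percentile(P,[2,98],axis=0))
# pull blank at hole 1 (nearer middle)
v=np.radians(5.7); arm.grip(.5)
p=np.array([.5046,-.0118,.077])
arm.goto(p+[0,0,.08],down(v)); print(arm.line_to(p,max_speed=.12,max_force=8),arm.current_position())
arm.grip(0,35); print('op',arm.current_opening()*92,arm.current_contact_force())
arm.line_to(p+[0,0,.04],max_speed=.05); print(arm.current_contact_force(),arm.current_opening()*92)
arm.line_to(p+[0,0,.15],max_speed=.2); print(arm.current_opening()*92,arm.current_t())
shot('side','s4.png')
E
```

```text
flask 0.65 [ 0.435 -0.575  0.125] [ 0.197 -0.603 -0.004] [ 0.462 -0.385  0.242]
[[ 0.39480963 -0.60053907  0.00466085]
 [ 0.45859284 -0.53137295  0.11760506]]
tray 0.71 [ 0.493 -0.39   0.005] [ 0.379 -0.47  -0.006] [ 0.601 -0.3    0.034]
((0.4969034194946289, -0.3950081765651703), (0.19374385476112366, 0.12893590331077576), 9.805741310119629)
False [ 0.50519241 -0.01182334  0.07755155]
op 13.708752798351675 [-1.07645926  1.14441913  3.22492298]
[ 0.5563315  -0.38692221 -1.23473983] 14.093287076643595
13.917676175268202 35.7333
```

View pics/s4.png

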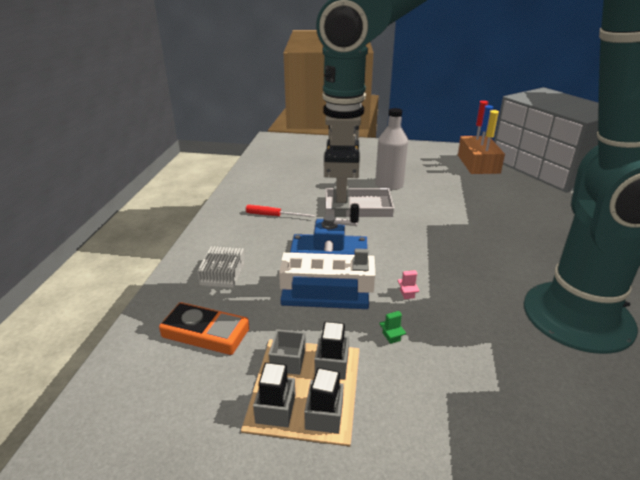

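One plug is out and held (grip reads 14 mm). Next I'll put it in the tray, then pull and place the second.

```bash
python3 - <<'E'
from h import *
v=np.radians(5.7)
def place(x,y):
    arm.goto([x,y,.17],down(np.pi/2)); print('held',arm.current_opening()*92)
    print(arm.line_to([x,y,.037],max_speed=.12,max_force=6),arm.current_position())
    arm.grip(.5); arm.line_to([x,y,.19],max_speed=.3)
place(.54,-.388)
p=np.array([.457,-.0165,.077])
arm.goto(p+[0,0,.1],down(v)); print(arm.line_to(p,max_speed=.12,max_force=8),arm.current_position())
arm.grip(0,35); print('op',arm.current_opening()*92,arm.current_contact_force())
arm.line_to(p+[0,0,.04],max_speed=.05); print(arm.current_contact_force(),arm.current_opening()*92)
arm.line_to(p+[0,0,.12],max_speed=.2)
place(.455,-.395)
arm.goto([0.53,0.20,0.40],down(np.pi/2))
d=shot('wrist','w5.png'); W=cloud(d); np.save('w5.npy',W)
m=(W[...,2]>.084)&(W[...,2]<.098)&(W[...,1]>.1)
n,l,s,c=cv2.connectedComponentsWithStats(m.astype(np.uint8))
for i in range(1,n):
    if s[i,4]>60: print('mod',cv2.minAreaRect(W[l==i][:,:2].astype(np.float32)),np.median(W[l==i],0).round(4),c[i])
s=shot('side','s5.png');print(arm.current_t())
E
```

```text
held 13.78059345842682
True [ 0.53912884 -0.38744549  0.03634868]
False [ 0.4575292  -0.01655598  0.07747183]
op 13.702160029453937 [-1.02322837 -0.56941223  3.14434083]
[-0.49855968  0.50186999 -0.67727992] 13.440824657196767
held 13.952309180612874
True [ 0.4541979  -0.39429603  0.03630644]
mod ((0.5649248957633972, 0.332806795835495), (0.037980519235134125, 0.04600578546524048), 1.7733948230743408) [0.5649 0.3329 0.0897] [349.07552083  73.35026042]
mod ((0.48106202483177185, 0.3311348855495453), (0.04632929340004921, 0.038136087357997894), 85.8055419921875) [0.4813 0.3312 0.0897] [273.25884666  74.91612058]
mod ((0.48442596197128296, 0.22112639248371124), (0.03805018216371536, 0.04582015797495842), 2.071274757385254) [0.4847 0.2217 0.0897] [278.70689655 174.97727273]
51.5083
```

View pics/w5.png

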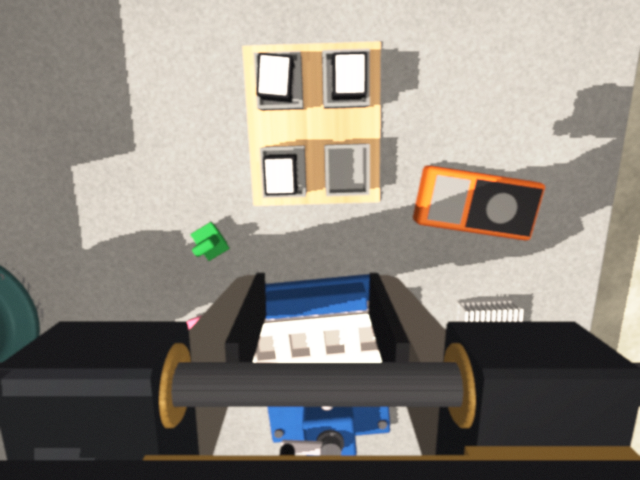

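View pics/s5.png

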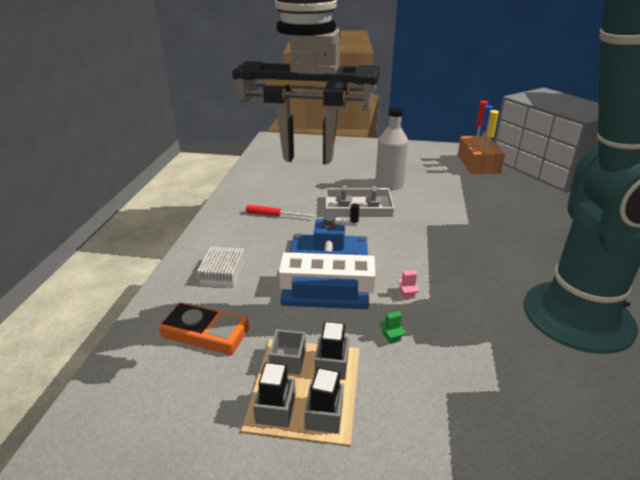

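Both grey plugs stand in the tray (side px 342,192 and 375,192), all four sockets are empty and the base is still clamped. The three modules are at wrist px (275,75), (349,75) and (280,175). I'll start with the last one.

```bash
cat >> h.py <<'E'
BC=np.array([.5285,-.0097]); BV=np.radians(5.7)
def hole(i): return BC+(-.072+.048*i)*np.array([np.cos(BV),np.sin(BV)])
def modules():
    d=shot('wrist'); W=cloud(d); out=[]
    m=(W[...,2]>.075)&(W[...,2]<.1)&(W[...,1]>.08)
    n,l,s,c=cv2.connectedComponentsWithStats(m.astype(np.uint8))
    for i in range(1,n):
        if s[i,4]<150: continue
        (x,y),(w,h),a=cv2.minAreaRect(W[l==i][:,:2].astype(np.float32))
        if w>h: a-=90
        a=(a+90)%180-90
        out.append((x,y,a,w,h)); print('mod',np.round([x,y,w,h],4),round(a,1))
    return out
def pick(x,y,a,z=.056):
    arm.grip(.68); p=np.array([x,y,z]); r=down(np.radians(a))
    arm.goto(p+[0,0,.08],r); print('touch',arm.line_to(p,max_speed=.12,max_force=8),np.round(arm.current_position(),4))
    arm.grip(0,40); print('op',arm.current_opening()*92)
    arm.line_to(p+[0,0,.14],max_speed=.2); print('up op',arm.current_opening()*92,'t',arm.current_t())
def insert(i):
    h=hole(i); r=down(BV)
    arm.goto(np.r_[h,.19],r); arm.line_to(np.r_[h,.120],max_speed=.15)
    print('held',arm.current_opening()*92,np.round(arm.current_contact_force(),1))
    s=arm.line_to(np.r_[h,.0885],max_speed=.03,max_force=25)
    print('stop',s,np.round(arm.current_position(),4),np.round(arm.current_contact_force(),1),'op',arm.current_opening()*92,'t',arm.current_t())
E
python3 - <<'E'
from h import *
pick(.4845,.2212,2.1)
insert(1)
shot('side','s6.png')
E
```

```text
touch False [0.485  0.2214 0.0565]
op 45.64817540089304
up op 45.93888395084141 t 55.4083
held 45.82960934032727 [ 0.6 -0.2 -1.4]
stop False [ 0.5044 -0.012   0.0896] [-4.8 -0.5 10.8] op 46.01569145341011 t 58.1583
```

View pics/s6.png

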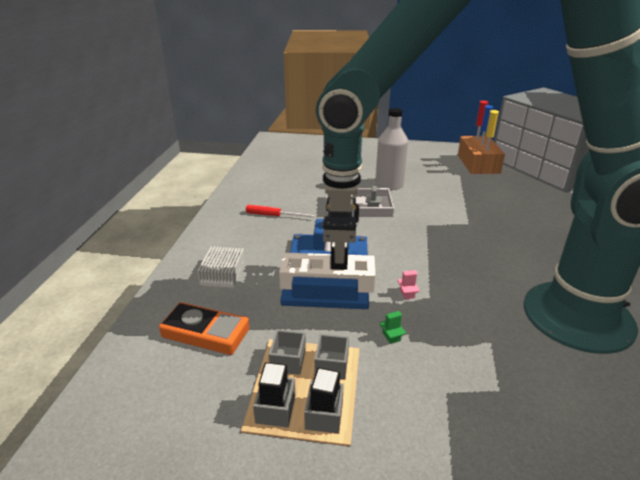

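The module is in hole 1 at home depth. I'll give each one a final press, then release and do the other two, re-measuring before each pick.

```bash
cat >> h.py <<'E'
def release():
    p=np.array(arm.current_position()); arm.line_to(p-[0,0,.003],max_speed=.03,max_force=15)
    print('press',np.round(arm.current_position(),4),np.round(arm.current_contact_force(),1))
    arm.grip(.68); arm.line_to(np.array(arm.current_position())+[0,0,.13],max_speed=.25)
E
python3 - <<'E'
from h import *
release()
arm.goto([0.53,0.20,0.40],down(np.pi/2))
M=modules(); x,y,a,w,h=min(M,key=lambda m:abs(m[0]-.481)+abs(m[1]-.331))
if abs(w*h-.038*.046)<2e-4 and np.hypot(x-.481,y-.331)<.006:
    pick(x,y,a); 
    if arm.current_opening()*92>40: insert(2)
E
```

```text
press [ 0.5044 -0.0117  0.0893] [-9.  -0.1 25.2]
mod [0.4809 0.3312 0.0461 0.0382] -5.3
mod [0.5648 0.3327 0.0375 0.046 ] 1.3
touch False [0.4814 0.3315 0.0566]
op 45.83436775192798
up op 46.0775953017454 t 64.6417
held 45.74020145500654 [-0.3  0.  -1.3]
stop False [ 0.5522 -0.0071  0.0897] [-4.3  0.2 10.6] op 45.64231523585072 t 67.7583
```

```bash
python3 - <<'E'
from h import *
release()
arm.goto([0.53,0.20,0.40],down(np.pi/2))
M=modules(); x,y,a,w,h=min(M,key=lambda m:abs(m[0]-.565)+abs(m[1]-.333))
if abs(w*h-.038*.046)<2e-4 and np.hypot(x-.565,y-.333)<.006:
    pick(x,y,a)
    if arm.current_opening()*92>40: insert(3)
E
```

```text
press [ 0.5523 -0.0068  0.0893] [-7.7  0.7 20.7]
mod [0.5649 0.3327 0.0379 0.0461] 1.4
touch False [0.5654 0.3331 0.0567]
op 46.219989016600415
up op 45.83513415389196 t 74.025
held 45.79399195337787 [-0.8 -0.3 -1.4]
stop False [ 0.6    -0.0025  0.0899] [-4.7  0.4 10. ] op 45.386997146002436 t 77.1167
```

```bash
python3 - <<'E'
from h import *
release()
arm.goto([0.54,-0.08,0.42],down(np.pi/2))
d=shot('wrist','w7.png'); W=cloud(d); s=shot('side','s7.png')
m=(W[...,2]>.105)&(W[...,2]<.16)&(abs(W[...,0]-.54)<.15)&(abs(W[...,1]+.07)<.13)
n,l,st,c=cv2.connectedComponentsWithStats(m.astype(np.uint8))
for i in range(1,n):
    if st[i,4]>80: print(cv2.minAreaRect(W[l==i][:,:2].astype(np.float32)),np.median(W[l==i],0).round(4),W[l==i][:,2].std().round(4))
m=(abs(W[...,2]-.065)<.004)&(d['frame'].min(2)>120)&(abs(W[...,1])<.08)
P=W[m][:,:2]; print('base',cv2.minAreaRect(P.astype(np.float32)),arm.current_t())
E
```

```text
press [ 0.6    -0.0022  0.0895] [-7.5  1.2 16.9]
((0.5995455384254456, -0.003283647820353508), (0.038204338401556015, 0.04580950736999512), 5.437303066253662) [ 0.5986 -0.0028  0.1227] 0.0022
((0.5514259338378906, -0.00796733982861042), (0.0379474051296711, 0.046044860035181046), 5.818138599395752) [ 0.5515 -0.0071  0.1228] 0.001
((0.5036059617996216, -0.012912629172205925), (0.03803436458110809, 0.04601167142391205), 5.394424915313721) [ 0.504  -0.0124  0.1227] 0.0016
((0.48688292503356934, -0.15610307455062866), (0.02066226676106453, 0.02073976956307888), 38.61092758178711) [ 0.488  -0.1533  0.1351] 0.0089
base ((0.4878103733062744, -0.013709008693695068), (0.28576594591140747, 0.07414397597312927), 5.750087738037109) 79.9917
```

View pics/w7.png

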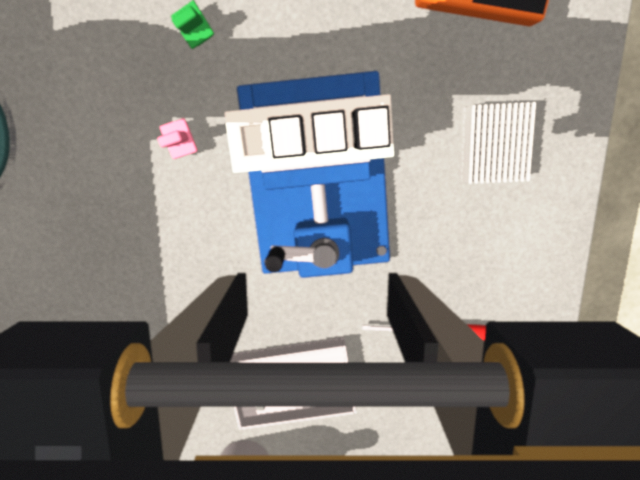

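View pics/s7.png

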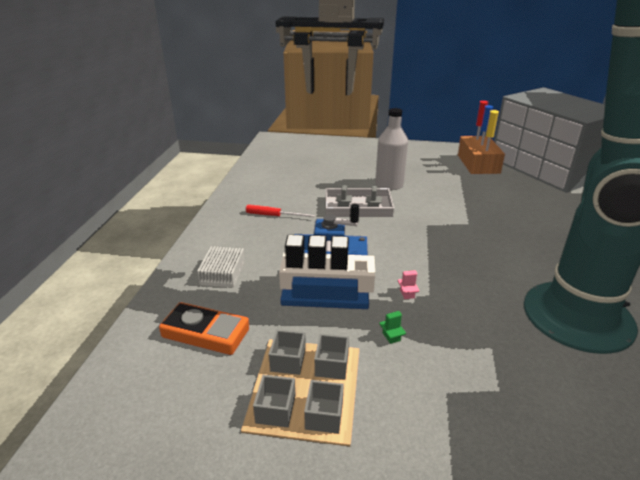

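The three modules sit fully home (tops 0.123 m), the bins are empty, both plugs are in the tray and the knob hasn't moved. I'm handing it in.

```bash
python3 -c "
from h import *
print(arm.sign_off())"
```

```text
the job is handed in; nothing more can be done
None
```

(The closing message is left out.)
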